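# Hold a shaft collar on the drive shaft's flat

## Robot

A 7-joint arm with a two-finger parallel gripper is mounted at the origin on the work surface. World frame = base frame: x ahead of the robot, y to its left, z up, the work surface at z = 0. Lengths are in m, angles in rad, forces in N, time in s.
With the tool pointing down it reaches from about 0.35 to 0.9 m from the base axis. Payload 8.1 kg.
Tool frame: the origin (TCP) lies midway between the tips of the shut fingers; the grasp point (between the pads) lies arm.grip_point_offset behind it (arm.grip_point_offset is the distance from the TCP to the grasp point, in m); y points along the fingers, z is the direction in which the jaws open and shut, and the axes are right-handed (so a half turn about y gives the same grasp; the last joint's range is limited). The gripper opens to 92 mm and grips with 3 to 60 N. Pads are 19 mm wide; open, the fingers measure 130 mm over their backs; the gripper's body (75 mm by 190 mm) begins 47 mm behind the grasp point.
Start: joints at [1.146, 0.434, 0.025, 1.573, -0.012, 1.134, -0.075], TCP at [0.198, -0.593, 0.197] pointing down, gripper open.
Joint ranges: [-2.62, 2.62], [-0.44, 2.09], [-1.27, 1.32], [0.08, 2.57], [-1.32, 4.46], [0.12, 2], [-2.74, 2.74]. Speed limits (rad/s): [2.22, 2.22, 3.01, 3.01, 3.14, 3.14, 3.14].

## Interface

Orientations are given as a rotation vector (axis times angle).
In Python, from cell import arm, get_image, camera_info gives the robot as it stands.
- The arm moves only by the tool carry_out, never from a script. Its argument "steps" is one flat list of numbers, 5 for each row, row after row: the opening, from 0 (shut) to 1 (fully open), then the shift along the world's x, y, z in units of 0.1 m (1.0 is 0.1 m), then the turn about the world's z in units of 45 degrees (1.0 is 45 degrees). In form: [hand, dx, dy, dz, spin, hand, dx, dy, dz, spin, ...]. A call has 1 to 12 rows; each row is the pose to reach, as a shift and turn from the pose commanded when the call began; what a row does not reach only later rows make up. A row lasts 1/10 s, in which the tool goes at most 50 mm and 8.59 degrees, less where a joint would pass 70% of its speed; a pose out of reach is approached as far as the arm can. A call with a number of a shift or a turn outside -1 to 1 is refused whole. A call with a gripper value outside its range is refused whole. The fingers move at their own pace and stop on an object; "grip_force" is the grip in N (left out, the last holds). Time passes only in rows, so rows that repeat a pose let the fingers close. It gives the time, the measured TCP pose, the force and the opening at its end, in the units of the state.
- arm.observe(): the state, without advancing time (a new reading comes with each control period).
- get_image(name): name is "scene" or "side" or "wrist"; returns (picture, depth): 480x640x3 uint8, red, green, blue; 480x640 float32, m along the optical axis (not along the pixel's ray), 0 where there is no reading.
- camera_info(name): a dict with "fovy" (degrees; the focal length in pixels is half the picture's height over the tangent of half this angle, whatever the lens; pixels are square), "cx", "cy" (the principal point, pixels), "R" (3x3) and "t" (3): a world point X has camera coordinates R X + t; the wrist camera has in their place "tool_from_camera" (4x4, takes a point from camera to tool coordinates, whose origin is the TCP and whose axes are the tool frame's). Camera axes: x right, y down, z forward; pixel columns grow to the right and rows downward; lengths in m; the calibration is good to about 2 mm. A picture is of the moment at which its call begins: read the wrist's pose just before it. camera_info takes no time and is no camera call.
- arm.sign_off(): hands the job in, once; it reports no verdict.
The state is a dict: "clock": time; "joints": joint angles; "dq": joint speeds; "joint_efforts": joint torques, N m; "position": TCP position; "ee_rot": TCP orientation; "force": force on the tool from outside, world axes, zero at the start; "ft_torque": the same for the moment, N m; "width": opening from 0.0 (shut) to 1.0 (fully open).
Only numpy, scipy, OpenCV 4.12 (cv2) and the standard library are available. Lean on these libraries where they do the work, as an engineer would, in place of code of your own. Each camera call takes 0.05 s, during which the arm holds its last target. There are 200 camera calls.

## Task

Swing the inspection lamp away from the robot until the whole lamp head is well clear of the gear unit's upright drive shaft. Then pinch the bare shaft to feel for its two opposite flats and turn it until one flat faces squarely to the front of the gear unit (the end opposite the motor). Then fetch the collar with the set screw from its tile, slide it down the shaft with the screw to the front, over that flat, until it is fully home on the shoulder, and finish while still gripping the collar there, leaving everything else on the bench where it is.

Things in the scene. Friction and masses are not known exactly. Their poses are not given: they have to be found in the camera images.
- gear_unit: Fixed right-angle gear unit: grey housing 84 x 72 mm in plan, foot 104 x 92 mm, top at 55 mm. Origin on the bench under the upright shaft; x points from front to back, y left. A dark motor (radius 25 mm, 95 mm long, black box on it to 64 mm height) lies out of the back (+x). Front is -x and faces the robot within 0.25 rad.
- shaft_seat (a point): Point on the shaft's axis at the top of its round shoulder (radius 15 mm, from 55 to 65 mm above the bench), 65 mm up, where the collar's underside sits. Axes as the gear unit's: it does not turn with the shaft. Shaft and shoulder turn together about the vertical, either way without end in practice, with a drag of about 0.08 N m, and stay where left.
- shaft_top (a point): Centre of the bare shaft's top, 101 mm up; does not turn. Shaft from 65 to 101 mm: 20 mm in diameter with two flats, back to back, over its whole length, 14 mm across flats, each 14 mm wide (top 3 mm: 1 mm smaller all round). Where the flats face is not told: seen from above, or felt: finger gap 14 mm on both flats, 18 to 20 mm from 45 degrees off. At first none is within 20 degrees of front.
- lamp_arm (a joint): Angle of the lamp's swinging arm about its vertical post, rad; -0.2 to 1.5. About 0 with the lamp head over the shaft; grows counter-clockwise seen from above, which carries the lamp head away from the robot. Stays where it is left (drag about 0.2 N m).
- lamp_knob (a point): Middle of the grip knob on top of the lamp head: upright grey cylinder 18 mm in diameter, 34 mm tall, from 208 to 242 mm above the bench; this point is at 225 mm. It stands on the centre of the white lamp head, a disc of radius 45 mm, 22 mm thick, from 186 to 208 mm above the bench. The arm, a rod 12 mm thick at 198 mm height, joins the head to the post 206 mm away.
- lamp_post (a point): Point on the vertical hinge axis of the lamp arm, on the lamp's fixed post, 190 mm above the bench (post top at about 210 mm, foot radius 45 mm).
- tile: Fixed pale tile mould, 140 x 140 mm, 18 mm thick, on which the collar lies flat at the start. Origin at the centre of its underside.
- collar: The loose dark steel collar: ring 40 mm outside, 22 mm bore, 22 mm tall, about 0.12 kg. Origin at the centre of its underside, z up along the bore. Its set screw lies along -x at mid height; the 8 mm wide tip pokes into the bore to 7.8 mm from the axis: it goes down the shaft only with the screw over a flat within 10 degrees, else it stops on top. Fingers closed along its y clear the screw.
- collar_screw (a point): Outer end of the collar's set screw head (11 mm in diameter), 29 mm from the collar's axis along its -x, 11 mm above its underside; turns with the collar.
- spacer: Bystander: plain dark steel ring without a screw, 40 mm outside, 22 mm tall, loose on the bench. Origin at the centre of its underside.
- dropper: Bystander: small white bottle, 42 mm in diameter, 100 mm tall, loose. Origin at the centre of its underside.
- red_can: Bystander: red can, 56 mm in diameter, 85 mm tall, loose. Origin at the centre of its underside.
- glue_bottle: Bystander: white bottle, 90 mm in diameter, 190 mm tall, loose. Origin at the centre of its underside.
There are look-alikes about, which are no part of the job. What is shaped like the collar but blue is not meant.

How it is judged:
By the outcome, as a careful person would: the job done as asked, in the order asked, and still so for the second after the job is handed in, while the arm keeps its last pose, push and grip.
It also fails if it takes over 72 s, if anything falls off the work surface, if the arm or the gripper's body presses on something with over 40 N, if the wrist force passes 120 N, or if a joint passes its speed limit or range.

## Working session

There is one attempt and no reset: what is moved stays moved. The work goes in short steps, Python scripts to look and compute and a tool call to move; the robot and the scene stay as the last step left them, time stands still between calls to the robot, and variables do not carry over. Pictures are saved under pics/ and viewed, about 8 in all and at most 12, crops included, and the job is handed in when it is done.

Besides the shell and the picture viewer there is one more tool, called as name(argument=value, ...) on one line, values as JSON. carry_out: Moves the arm, as the interface text tells. Shifts and turns lie within -1 to 1; 1 stands for 0.1 m of shift or 45 degrees of turn. Its arguments: {"type":"object","properties":{"steps":{"type":"array","items":{"type":"number"}},"grip_force":{"type":"number"}},"required":["steps"]}

```bash
mkdir -p pics; ls; cat > h.py <<'E'
import numpy as np, cv2
from cell import arm, get_image, camera_info
from scipy.spatial.transform import Rotation as Rn
def cam(name, st=None):
    c=camera_info(name); f=240/np.tan(np.radians(c['fovy'])/2)
    if 'R' in c and name!='wrist': R=np.array(c['R']);t=np.array(c['t'])
    else:
        T=np.array(c['tool_from_camera']); W=np.eye(4)
        W[:3,:3]=Rn.from_rotvec(st['ee_rot']).as_matrix(); W[:3,3]=st['position']
        M=np.linalg.inv(W@T); R=M[:3,:3]; t=M[:3,3]
    return f,c['cx'],c['cy'],R,t
def snap(name,fn):
    st=arm.observe(); im,d=get_image(name)
    cv2.imwrite('pics/'+fn+'.png',im[:,:,::-1]); np.savez('pics/'+fn+'.npz',im=im,d=d,name=name,C=np.array(cam(name,st),dtype=object))
    return im,d,cam(name,st)
def load(fn):
    z=np.load('pics/'+fn+'.npz',allow_pickle=True); return z['im'],z['d'],tuple(z['C'])
def plane(u,v,z,C):
    f,cx,cy,R,t=C; r=R.T@np.array([(u-cx)/f,(v-cy)/f,1]); o=-R.T@t
    return o+r*(z-o[2])/r[2]
def pts(d,C):
    f,cx,cy,R,t=C; v,u=np.mgrid[:480,:640]
    P=np.stack([(u-cx)/f*d,(v-cy)/f*d,d],-1)-t
    return P@R
def proj(X,C):
    f,cx,cy,R,t=C; p=R@np.array(X)+t; return f*p[0]/p[2]+cx,f*p[1]/p[2]+cy
E
python3 - <<'E'
from h import *
s=arm.observe(); print(s, arm.grip_point_offset)
for n in ['scene','side','wrist']:
    im,d,C=snap(n,n+'0'); print(n,C, (d>0).mean())
E
```

```text
pics
{'clock': 0.0, 'joints': array([ 1.14639008,  0.43523154,  0.02494779,  1.57409371, -0.01160135,
        1.13397892, -0.07507495]), 'dq': array([-0.00132199, -0.00126739,  0.00218546,  0.00136456, -0.00020228,
       -0.001387  ,  0.00196135]), 'joint_efforts': array([ 5.39953035e-04, -6.67842722e+01,  9.84982364e-01, -3.14456785e+01,
       -6.06981455e-02,  4.29401826e-02,  9.22934169e-05]), 'position': array([ 0.19745756, -0.59240704,  0.1961407 ]), 'ee_rot': array([-0.33271084,  2.04919417, -2.04604088]), 'force': array([0.38438556, 0.06859848, 0.40680412]), 'ft_torque': array([ 0.02770343, -0.00878546, -0.00038897]), 'width': 0.9994248486912077} 0.0188
scene (np.float64(602.1089327314704), 323.8492033747045, 247.7031331906669, array([[ 0.47855248,  0.87800839,  0.00942263],
       [ 0.70749377, -0.37921459, -0.59636302],
       [-0.52003854,  0.29205745, -0.80265955]]), array([-0.2479055 , -0.26061887,  1.69975073])) 0.996083984375
side (np.float64(458.18559271733875), 325.02026237432693, 243.55076176616961, array([[ 0.97067152, -0.24040446, -0.00158247],
       [-0.16556841, -0.66370742, -0.72943784],
       [ 0.17430981,  0.70830654, -0.68404527]]), array([-0.49492461,  0.18371681,  1.02546363])) 0.9959407552083334
wrist (np.float64(383.22313600512564), 316.8393181851799, 245.82879800967325, array([[ 0.31611838, -0.94871853, -0.00152209],
       [-0.90652918, -0.302533  ,  0.29441234],
       [-0.27977492, -0.09168933, -0.95567728]]), array([-0.62376783, -0.03694073,  0.3918786 ])) 0.9961360677083333
```

View pics/scene0.png

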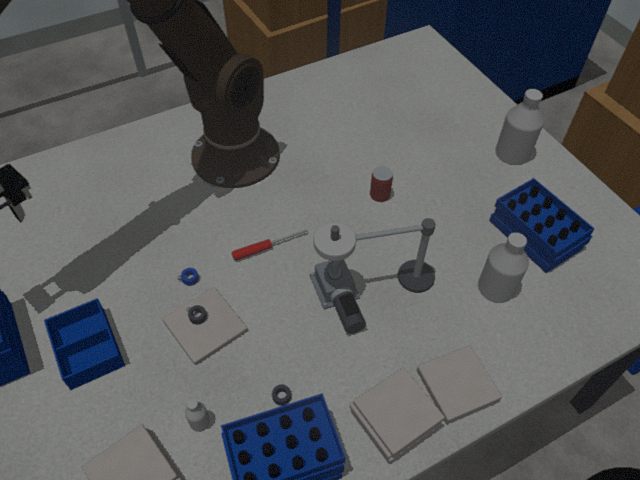

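View pics/side0.png

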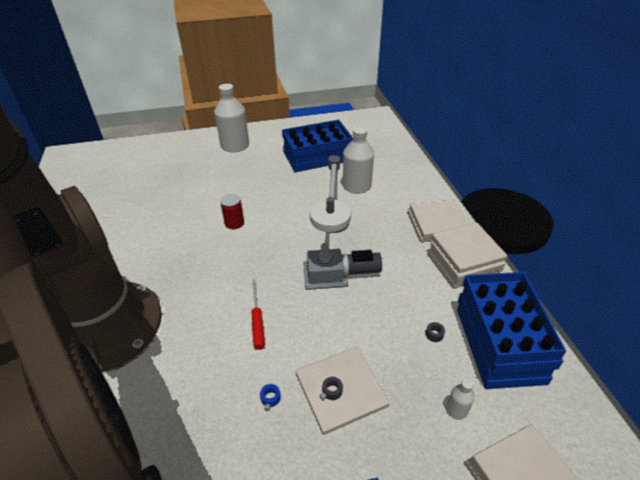

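The scene view shows the lamp knob at about (335,231), its post at (427,224), the collar on the tile at (198,314) and the spacer at (281,394). In the side view the knob is at (330,204) and the collar at (332,387).

```bash
python3 - <<'E'
from h import *
for fn,k,p,c in [('scene0',(335,227),(428,222),(198,312)),('side0',(330,199),(334,158),(332,385))]:
    im,d,C=load(fn); P=pts(d,C)
    print(fn,'knobtop',plane(*k,.242,C),'post',plane(*p,.21,C),'collar',plane(*c,.04,C))
    X=P.reshape(-1,3); g=im.reshape(-1,3).astype(float)
    # lamp head top
    m=(abs(X[:,2]-.206)<.008)&(np.hypot(X[:,0]-.62,X[:,1]-.0)<.3)&(g.min(1)>120)
    print('whites',m.sum(),X[m].mean(0) if m.any() else '')
    k=plane(*k,.242,C)
    m=(np.hypot(X[:,0]-k[0],X[:,1]-k[1])<.07)&(abs(X[:,2]-.207)<.006); q=X[m]
    if m.any(): print('disc',m.sum(),q.min(0),q.max(0),cv2.minEnclosingCircle(q[:,:2].astype(np.float32)))
    m=(np.hypot(X[:,0]-k[0],X[:,1]-k[1])<.03)&(X[:,2]>.236); print('knob',m.sum(),X[m].mean(0) if m.any() else '')
    cc=plane(*c,.04,C)
    m=(np.hypot(X[:,0]-cc[0],X[:,1]-cc[1])<.05)&(X[:,2]>.03); q=X[m]; print('collar',m.sum(),q.mean(0),cv2.minEnclosingCircle(q[:,:2].astype(np.float32)))
    m=(X[:,2]>.05)&(X[:,2]<.058)&(np.hypot(X[:,0]-k[0],X[:,1]-k[1])<.09); print('house',m.sum(), cv2.minAreaRect(X[m][:,:2].astype(np.float32)) if m.any() else '')
E
```

```text
scene0 knobtop [0.52322285 0.02071726 0.242     ] post [0.58348232 0.21640581 0.21      ] collar [ 0.45248598 -0.28580682  0.04      ]
whites 881 [0.52763716 0.01676708 0.20844619]
disc 1101 [ 0.480276  -0.0265582  0.2010485] [0.56979867 0.08660275 0.21294821] ((0.5287392735481262, 0.03111463598906994), 0.05829804390668869)
knob 56 [0.52611403 0.01789169 0.24158032]
collar 222 [ 0.45205524 -0.29086412  0.03877735] ((0.44720786809921265, -0.29285210371017456), 0.02560901641845703)
house 714 ((0.5408504605293274, 0.02417587675154209), (0.0726713016629219, 0.14076325297355652), 81.24095153808594)
side0 knobtop [0.52633522 0.0211522  0.242     ] post [0.58776573 0.22014714 0.21      ] collar [ 0.45267531 -0.28661228  0.04      ]
whites 914 [0.53067561 0.03051652 0.20801596]
disc 852 [ 0.48227941 -0.02475563  0.20115215] [0.57061315 0.08615014 0.21293772] ((0.5316355228424072, 0.03139466419816017), 0.057938434183597565)
knob 51 [0.52679764 0.01812604 0.24164317]
collar 317 [ 0.45111444 -0.29080375  0.03879909] ((0.44865289330482483, -0.2886958420276642), 0.02468414604663849)
house 712 ((0.5455231666564941, 0.02409665659070015), (0.07326984405517578, 0.1422392725944519), 79.67554473876953)
```

```bash
python3 - <<'E'
from h import *
s=arm.observe(); R=Rn.from_rotvec(s['ee_rot']).as_matrix(); print(R.round(3)); print(camera_info('wrist')['tool_from_camera'])
im,d,C=load('wrist0'); o=-C[3].T@C[4]; print(o-s['position'], plane(320,240,0.04,C)-s['position'])
E
```

```text
[[-0.949 -0.     0.316]
 [-0.316  0.001 -0.949]
 [ 0.    -1.    -0.001]]
[[ 1.32297966e-04  9.55717379e-01  2.94286042e-01 -7.99811161e-02]
 [ 1.18885174e-04 -2.94286058e-01  9.55717376e-01 -1.88202747e-01]
 [ 9.99999984e-01 -9.14532177e-05 -1.52554074e-04 -3.91569320e-04]
 [ 0.00000000e+00  0.00000000e+00  0.00000000e+00  1.00000000e+00]]
[0.07583893 0.0254951  0.1880975 ] [-0.01864177 -0.00855236 -0.15633835]
```

carry_out(steps=[0.6,0.25,0.25,0.4,0,0.6,0.5,0.5,0.8,0,0.6,0.75,0.8,1,0,0.6,1,1,1,0])

```text
clock: 0.55
position: [0.3002, -0.4922, 0.3011]
ee_rot: [-0.329, 2.04, -2.051]
force: [0.7, -0.4, -0.4]
width: 0.703
```

carry_out(steps=[0.6,0.2,0.35,0,0,0.6,0.4,0.75,0,0,0.6,0.5,1,0,0])

```text
clock: 0.85
position: [0.3496, -0.3895, 0.2968]
ee_rot: [-0.335, 2.046, -2.044]
force: [0.7, 0.1, 0.2]
width: 0.599
```

carry_out(steps=[0.6,0.2,0.35,0,0,0.6,0.4,0.75,0,0,0.6,0.5,1,0,0,0.6,0.5,1,0,0])

```text
clock: 1.25
position: [0.3996, -0.2885, 0.297]
ee_rot: [-0.338, 2.044, -2.042]
force: [-0.6, -0.9, 0.3]
width: 0.6
```

```bash
python3 - <<'E'
from h import *
snap('wrist','wcol')
E
```

```text
(no output)
```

View pics/wcol.png

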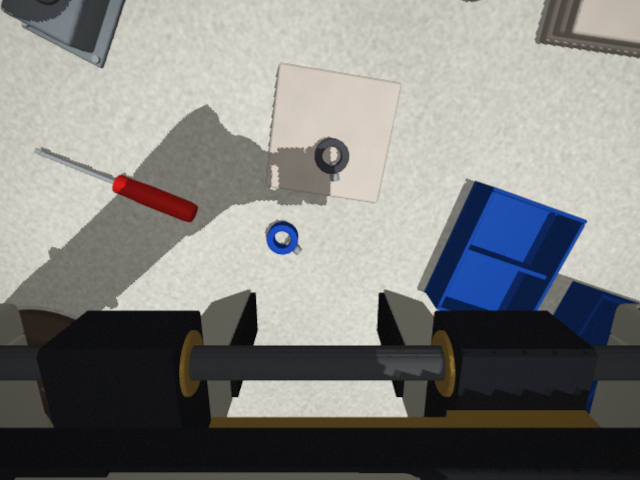

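The wrist view shows the collar ring centred near (332,155) with its screw head at about (335,177), pointing roughly toward the robot. The blue look-alike is at (283,238).

```bash
python3 - <<'E'
from h import *
im,d,C=load('wcol'); P=pts(d,C)
g=cv2.cvtColor(im,cv2.COLOR_RGB2GRAY)
m=(P[...,2]>.034)&(P[...,2]<.05); m[:100]=0;m[210:]=0;m[:,:290]=0;m[:,370:]=0
m=m.astype(np.uint8); v,u=np.nonzero(m); print(m.sum(), cv2.minEnclosingCircle(np.stack([u,v],1).astype(np.float32)))
(cu,cv_),r=cv2.minEnclosingCircle(np.stack([u,v],1).astype(np.float32))
c=plane(cu,cv_,.04,C); print(c)
m2=(P[...,2]>.022)&(np.hypot(P[...,0]-c[0],P[...,1]-c[1])>.0215)&(np.hypot(P[...,0]-c[0],P[...,1]-c[1])<.035)
v,u=np.nonzero(m2); print(len(u),u.mean(),v.mean())
s=P[m2].mean(0); print(s, np.degrees(np.arctan2(*(s-c)[1::-1])))
s=plane(335,177,.0345,C); print(s,np.degrees(np.arctan2(*(s-c)[1::-1])))
cv2.imwrite('pics/wcolc.png',cv2.resize(im[120:200,290:380,::-1],None,fx=6,fy=6,interpolation=cv2.INTER_CUBIC))
E
```

```text
711 ((331.0, 159.0), 21.377656936645508)
[ 0.44849086 -0.28808518  0.04      ]
28285 419.0104295563019 414.6129397207
[ 0.43149418 -0.29874592  0.42162518] -147.90304444303837
[ 0.43030773 -0.29964809  0.0345    ] -147.54713156727254
```

carry_out(steps=[0.5,0.1,0.35,0,0,0.5,0.2,0.75,0,0,0.5,0.3,1,0,0])

```text
clock: 1.6
position: [0.4275, -0.1916, 0.2969]
ee_rot: [-0.332, 2.048, -2.047]
force: [0.3, 0.8, -0.1]
width: 0.504
```

carry_out(steps=[0.5,0.1,0.35,0,-0.18,0.5,0.2,0.75,0,-0.36,0.5,0.3,1,0,-0.41])

```text
clock: 1.9
position: [0.4577, -0.092, 0.2969]
ee_rot: [-0.007, -2.218, 2.218]
force: [0.6, -0.7, -1.1]
width: 0.499
```

carry_out(steps=[0.5,0.15,0.35,0,0,0.5,0.3,0.75,0,0,0.5,0.4,0.95,0,0,0.5,0.4,0.95,0,0])

```text
clock: 2.3
position: [0.4986, 0.0044, 0.2966]
ee_rot: [-0.004, 2.221, -2.218]
force: [-0.5, -0.4, -0.4]
width: 0.497
```

carry_out(steps=[0.5,0.28,0.14,0,0,0.5,0.28,0.14,-0.4,0,0.5,0.28,0.14,-0.82,0,0.5,0.28,0.14,-0.82,0])

```text
clock: 2.7
position: [0.522, 0.0131, 0.21]
ee_rot: [0.008, -2.213, 2.217]
force: [-0.5, -1.1, -0.4]
width: 0.495
```

carry_out(grip_force=15, steps=[0,0,0,0,0,0,0,0,0,0,0,0,0,0,0,0,0,0,0,0])

```text
clock: 3.1
position: [0.5265, 0.016, 0.2165]
ee_rot: [0.004, 2.22, -2.221]
force: [-0.2, 0.0, 0.1]
width: 0.204
```

carry_out(steps=[0,0.17,-0.05,0,0,0,0.35,-0.07,0,0,0,0.71,-0.08,0,0,0,0.98,-0.05,0,0,0,0.98,-0.05,0,0])

```text
clock: 3.6
position: [0.6265, 0.0114, 0.2149]
ee_rot: [0.003, 2.222, -2.22]
force: [-0.6, -0.1, 0.5]
width: 0.008
```

carry_out(steps=[0,0.17,0.04,0,0,0,0.35,0.1,0,0,0,0.67,0.26,0,0,0,0.96,0.47,0,0,0,0.96,0.47,0,0])

```text
clock: 4.1
position: [0.721, 0.0622, 0.2144]
ee_rot: [-0.004, 2.223, -2.217]
force: [-0.9, 0.8, -0.1]
width: 0.005
```

carry_out(steps=[0,0.14,0.14,0,0,0,0.3,0.33,0,0,0,0.3,0.33,0,0])

```text
clock: 4.4
position: [0.7496, 0.0945, 0.2149]
ee_rot: [-0.004, 2.223, -2.218]
force: [-0.4, 0.3, -0.5]
width: 0.006
```

The fingers closed empty, so the knob was lost. I'll look.

```bash
python3 - <<'E'
from h import *
for n in ['scene','side']:
    im,d,C=snap(n,n+'1'); P=pts(d,C).reshape(-1,3)
    for x0,y0,r in [(.6,.05,.25)]:
        m=(np.hypot(P[:,0]-x0,P[:,1]-y0)<r)&(abs(P[:,2]-.207)<.004)&(im.reshape(-1,3).min(1)>110)
        print(n,m.sum(),P[m].mean(0),P[m].min(0),P[m].max(0))
im=cv2.hconcat([cv2.imread('pics/scene1.png')[130:430,220:560],cv2.imread('pics/side1.png')[100:400,180:500]])
cv2.imwrite('pics/c1.png',im)
E
```

```text
scene 881 [0.52874733 0.0199493  0.20787539] [ 0.48079649 -0.02526497  0.20304079] [0.58274144 0.19364268 0.21098013]
side 794 [0.52668717 0.01761851 0.20832936] [ 0.4824427  -0.02468792  0.20302534] [0.58485533 0.20401049 0.21099523]
```

View pics/c1.png

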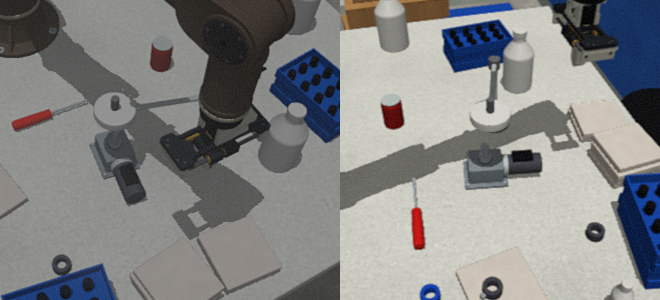

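carry_out(steps=[0.5,0,0,0.4,0,0.5,0,0,0.8,0,0.5,-0.45,-0.1,0.8,0,0.5,-0.95,-0.25,0.8,0])

```text
clock: 4.9
position: [0.6569, 0.0664, 0.2965]
ee_rot: [0.006, 2.221, -2.219]
force: [-0.0, -1.2, 0.3]
width: 0.306
```

carry_out(steps=[0.5,-0.45,-0.15,0,0,0.5,-0.9,-0.3,0,0,0.5,-1,-0.4,0,0])

```text
clock: 5.2
position: [0.5515, 0.0244, 0.2959]
ee_rot: [-0.001, -2.218, 2.223]
force: [-0.0, 1.0, 0.4]
width: 0.495
```

carry_out(steps=[0.5,-0.28,-0.1,0,0,0.5,-0.28,-0.1,0,0,0.5,-0.28,-0.1,-0.4,0,0.5,-0.28,-0.1,-0.8,0,0.5,-0.28,-0.1,-0.8,0])

```text
clock: 5.7
position: [0.5257, 0.0154, 0.2109]
ee_rot: [0.008, -2.216, 2.218]
force: [-0.9, -0.5, 0.1]
width: 0.501
```

carry_out(grip_force=20, steps=[0,0,0,0,0,0,0,0,0,0,0,0,0,0,0,0,0,0,0,0,0,0,0,0,0,0,0,0,0,0,0,0,0,0,0,0,0,0,0,0])

```text
clock: 6.5
position: [0.5287, 0.0167, 0.2149]
ee_rot: [-0.0, -2.221, 2.221]
force: [-0.3, -0.1, 0.8]
width: 0.008
```

```bash
python3 - <<'E'
from h import *
snap('wrist','w2'); snap('side','side2'); snap('scene','scene2')
a=cv2.imread('pics/w2.png')[:,100:540]; b=cv2.resize(cv2.imread('pics/side2.png')[140:300,250:410],(300,300)); c=cv2.resize(cv2.imread('pics/scene2.png')[170:300,270:400],(300,300))
cv2.imwrite('pics/c2.png',cv2.hconcat([a,cv2.vconcat([b,c])[:480] if 0 else cv2.resize(cv2.vconcat([b,c]),(240,480))]))
E
```

```text
(no output)
```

View pics/c2.png

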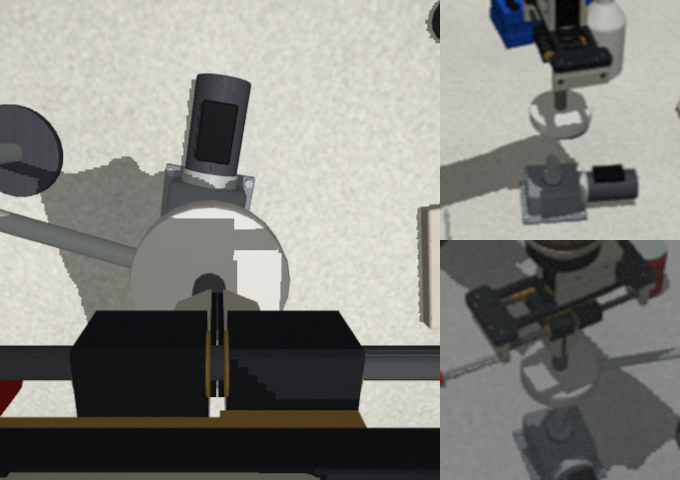

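```bash
python3 - <<'E'
from h import *
s=arm.observe(); print(s['position'],s['width'])
for fn in ['w2','side2','scene2']:
    im,d,C=load(fn); P=pts(d,C).reshape(-1,3); g=im.reshape(-1,3)
    m=(np.hypot(P[:,0]-.54,P[:,1]-.02)<.065)&(abs(P[:,2]-.207)<.004); q=P[m]
    print(fn,m.sum(),np.percentile(q,[1,50,99],axis=0).round(4).tolist())
    m=(np.hypot(P[:,0]-.54,P[:,1]-.02)<.065)&(abs(P[:,2]-.242)<.003); q=P[m]
    if m.any(): print('z242',m.sum(),np.percentile(q,[1,50,99],axis=0).round(4).tolist())
print('center w2 disc edges', plane(231,280,.208,load('w2')[2]),plane(389,280,.208,load('w2')[2]),plane(310,200,.208,load('w2')[2]))
E
```

```text
[0.52871263 0.01671554 0.21490778] 0.0020507840293941455
w2 12893 [[0.5123, -0.0204, 0.2034], [0.5415, 0.0241, 0.2082], [0.5688, 0.0792, 0.2098]]
z242 12 [[0.5363, 0.0135, 0.2442], [0.538, 0.0173, 0.2447], [0.5397, 0.021, 0.2449]]
side2 769 [[0.484, -0.0237, 0.2042], [0.5216, 0.0113, 0.2088], [0.5687, 0.0583, 0.2109]]
z242 17 [[0.5202, 0.0108, 0.2395], [0.5273, 0.0151, 0.2413], [0.5339, 0.0179, 0.2445]]
scene2 875 [[0.4848, -0.0256, 0.2035], [0.535, 0.0116, 0.2079], [0.5684, 0.0786, 0.2109]]
z242 2 [[0.5347, 0.0166, 0.2392], [0.5348, 0.0178, 0.2401], [0.535, 0.0191, 0.241]]
center w2 disc edges [0.52890541 0.06415555 0.208     ] [ 0.52888134 -0.0224079   0.208     ] [0.57312614 0.02061958 0.208     ]
```

```bash
python3 - <<'E'
from h import *
im,d,C=load('w2'); P=pts(d,C)
s=arm.observe(); print('tcp pix',proj(s['position'],C),'grip',proj(s['position']+[0,0,.0188],C),'knobtop',proj([.528,.02,.242],C),'knobbase',proj([.528,.02,.208],C))
for v in range(268,345,6): print(v,[tuple((P[v,u]*1000).round().astype(int)) for u in (290,305,312,322,335)])
im,d,C=load('side2');print('side tcp',proj(s['position'],C),proj([.528,.02,.242],C))
P=pts(d,C).reshape(-1,3)
m=(np.hypot(P[:,0]-.53,P[:,1]-.017)<.03)&(P[:,2]>.212);print(np.histogram(P[m][:,2],bins=np.arange(.21,.30,.005)))
E
```

```text
tcp pix (np.float64(317.60361928767384), np.float64(285.255815642628)) grip (np.float64(317.66435251785884), np.float64(300.5162030997433)) knobtop (np.float64(310.61249617156085), np.float64(309.62533517872504)) knobbase (np.float64(311.59619652127594), np.float64(281.5132269083802))
268 [(np.int64(536), np.int64(32), np.int64(208)), (np.int64(536), np.int64(24), np.int64(209)), (np.int64(536), np.int64(20), np.int64(209)), (np.int64(536), np.int64(14), np.int64(207)), (np.int64(536), np.int64(7), np.int64(208))]
274 [(np.int64(532), np.int64(32), np.int64(207)), (np.int64(533), np.int64(24), np.int64(210)), (np.int64(534), np.int64(20), np.int64(212)), (np.int64(532), np.int64(14), np.int64(208)), (np.int64(532), np.int64(7), np.int64(208))]
280 [(np.int64(529), np.int64(32), np.int64(208)), (np.int64(534), np.int64(23), np.int64(220)), (np.int64(534), np.int64(20), np.int64(219)), (np.int64(530), np.int64(14), np.int64(212)), (np.int64(529), np.int64(7), np.int64(208))]
286 [(np.int64(525), np.int64(32), np.int64(208)), (np.int64(534), np.int64(23), np.int64(228)), (np.int64(534),
[... 1891 characters left out ...]
 np.int64(282)), (np.int64(538), np.int64(15), np.int64(282)), (np.int64(565), np.int64(13), np.int64(327))]
340 [(np.int64(565), np.int64(23), np.int64(330)), (np.int64(564), np.int64(20), np.int64(328)), (np.int64(538), np.int64(19), np.int64(285)), (np.int64(538), np.int64(15), np.int64(286)), (np.int64(565), np.int64(13), np.int64(331))]
side tcp (np.float64(331.5135421976574), np.float64(210.12276657964372)) (np.float64(330.9004422936569), np.float64(199.20769873964707))
(array([ 7, 16, 14, 16, 13, 15, 15,  0,  0,  0,  0,  0,  0,  0,  0,  0,  0]), array([0.21 , 0.215, 0.22 , 0.225, 0.23 , 0.235, 0.24 , 0.245, 0.25 ,
       0.255, 0.26 , 0.265, 0.27 , 0.275, 0.28 , 0.285, 0.29 , 0.295]))
```

The wrist depth puts the actual fingertips near z 0.243 while the TCP reads 0.215, so the fingers end about 28 mm above the reported TCP and closed above the knob. I'll open, go 25 mm lower and re-close.

carry_out(steps=[0.5,0,0.02,0,0,0.5,0,0.02,0,0,0.5,0,0.02,0,0,0.5,0,0.02,0,0,0.5,0,0.02,-0.13,0,0.5,0,0.02,-0.25,0,0.5,0,0.02,-0.25,0])

```text
clock: 7.35
position: [0.5272, 0.0184, 0.1875]
ee_rot: [0.004, -2.219, 2.22]
force: [0.3, 0.7, -0.4]
width: 0.492
```

carry_out(steps=[0,0,0,0,0,0,0,0,0,0,0,0,0,0,0,0,0,0,0,0,0,0,0,0,0,0,0,0,0,0,0,0,0,0,0])

```text
clock: 8.05
position: [0.5294, 0.0209, 0.1903]
ee_rot: [0.0, 2.223, -2.217]
force: [1.5, 6.1, -1.7]
width: 0.187
```

The opening stopped at 17 mm, so the knob is gripped. Next is the swing.

carry_out(steps=[0,0.17,-0.05,0,0,0,0.35,-0.07,0,0,0,0.71,-0.08,0,0,0,0.98,-0.05,0,0,0,0.98,-0.05,0,0])

```text
clock: 8.55
position: [0.6299, 0.0165, 0.1903]
ee_rot: [0.001, 2.223, -2.216]
force: [-1.7, 3.6, 3.4]
width: 0.194
```

carry_out(steps=[0,0.17,0.04,0,0,0,0.35,0.1,0,0,0,0.67,0.26,0,0,0,0.96,0.47,0,0,0,0.96,0.47,0,0])

```text
clock: 9.05
position: [0.726, 0.0639, 0.1901]
ee_rot: [0.001, 2.22, -2.217]
force: [1.5, 1.1, 3.3]
width: 0.185
```

carry_out(steps=[0,0.14,0.14,0,0,0,0.3,0.33,0,0,0,0.3,0.33,0,0])

```text
clock: 9.35
position: [0.7555, 0.0946, 0.1902]
ee_rot: [0.004, 2.219, -2.22]
force: [4.4, -3.0, 1.4]
width: 0.19
```

carry_out(steps=[0.5,0,0,0,0,0.5,0,0,0,0,0.5,0,0,0,0,0.5,0,0,0.45,0,0.5,0,0,0.9,0,0.5,-0.4,-0.1,0.9,0,0.5,-0.9,-0.2,0.9,0])

```text
clock: 10.05
position: [0.6648, 0.0742, 0.2813]
ee_rot: [0.006, 2.221, -2.218]
force: [-0.2, -0.0, -1.0]
width: 0.501
```

carry_out(steps=[0.5,-0.45,-0.2,0,0,0.5,-0.9,-0.4,0,0,0.5,-1,-0.5,0,0])

```text
clock: 10.35
position: [0.5589, 0.022, 0.2804]
ee_rot: [0.0, -2.218, 2.222]
force: [0.7, -0.1, 0.7]
width: 0.501
```

carry_out(steps=[0.5,-0.4,0,-0.2,0,0.5,-0.8,0,-0.4,0,0.5,-0.8,0,-0.4,0,0.5,-0.8,0,-0.4,0])

```text
clock: 10.75
position: [0.4831, 0.0237, 0.2401]
ee_rot: [-0.0, -2.221, 2.222]
force: [2.1, -0.7, 0.3]
width: 0.499
```

```bash
python3 - <<'E'
from h import *
print(arm.observe()['position'])
im,d,C=snap('wrist','w3'); im2,d2,C2=snap('scene','scene3')
P=pts(d2,C2).reshape(-1,3); m=(np.hypot(P[:,0]-.75,P[:,1]-.09)<.07)&(abs(P[:,2]-.207)<.004); print('head',np.percentile(P[m],[1,50,99],axis=0).round(3).tolist())
P=pts(d,C).reshape(-1,3)
m=(abs(P[:,2]-.101)<.003)&(np.hypot(P[:,0]-.53,P[:,1]-.02)<.04); q=P[m]; print('top',m.sum(),np.percentile(q,[1,50,99],axis=0).round(4).tolist(),cv2.minAreaRect(q[:,:2].astype(np.float32)))
m=(abs(P[:,2]-.055)<.003)&(np.hypot(P[:,0]-.53,P[:,1]-.02)<.07);r=cv2.minAreaRect(P[m][:,:2].astype(np.float32)); print('housing',m.sum(),r)
u,v=map(int,proj([.528,.02,.1],C)); print(u,v)
u=np.clip(u,130,510);v=np.clip(v,120,360)
a=cv2.imread('pics/w3.png'); b=cv2.resize(a[v-70:v+70,u-70:u+70],(480,480),interpolation=cv2.INTER_CUBIC)
cv2.imwrite('pics/c3.png',cv2.hconcat([cv2.resize(a,(320,240)).repeat(1,0) if 0 else cv2.copyMakeBorder(cv2.resize(a,(320,240)),0,240,0,0,cv2.BORDER_CONSTANT),b]))
E
```

```text
[0.48313033 0.02365894 0.24006704]
head [[0.705, 0.049, 0.203], [0.755, 0.087, 0.208], [0.793, 0.132, 0.211]]
top 336 [[0.5078, 0.0222, 0.0983], [0.5166, 0.0316, 0.1011], [0.5248, 0.0402, 0.103]] ((0.516101062297821, 0.03170299530029297), (0.013754807412624359, 0.019614866003394127), 37.12375259399414)
housing 6244 ((0.5279700756072998, 0.0299314446747303), (0.0716700404882431, 0.10722751915454865), 81.28118133544922)
321 171
```

View pics/c3.png

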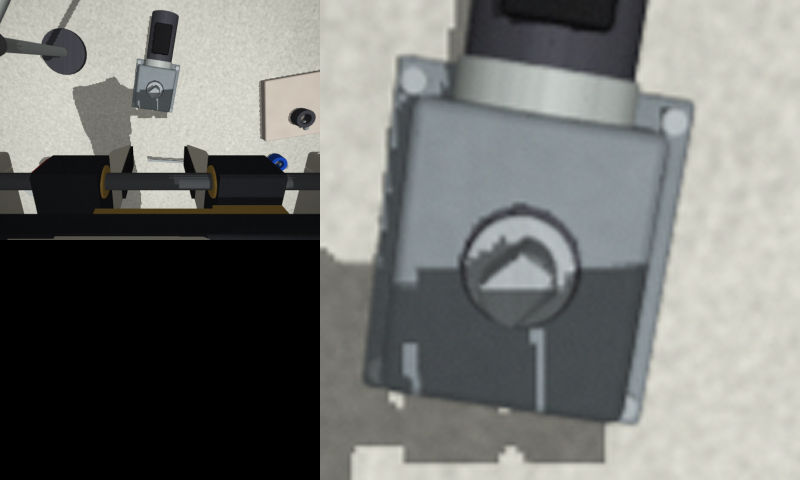

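The scene picture puts the lamp head at about (0.75, 0.09), well clear. In the wrist crop the shaft top sits at about (520,265), its flats turned diagonally.

```bash
python3 - <<'E'
from h import *
s=arm.observe(); print(s['joints'].round(2),s['position'])
for fn in ['w3','scene3']:
    im,d,C=load(fn); P=pts(d,C).reshape(-1,3); o=np.array([.516,.0315]); a=np.radians(-8.7)
    ex=np.array([np.cos(a),np.sin(a)]);ey=np.array([-ex[1],ex[0]])
    X=(P[:,:2]-o)@ex;Y=(P[:,:2]-o)@ey;Z=P[:,2]
    m=(abs(Z-.055)<.003)&(abs(X)<.055)&(abs(Y)<.045)
    L=[];xs=[]
    for x in np.arange(-.035,.036,.004):
        k=m&(abs(X-x)<.002)
        if k.sum()>3: xs.append(x);L.append((Y[k].min(),Y[k].max()))
    L=np.array(L); 
    if len(L)>5: print(fn,[np.degrees(np.arctan(np.polyfit(xs,L[:,i],1)[0])) for i in (0,1)],np.median(L,0),X[m].min(),X[m].max())
    # front edge
    F=[];ys=[]
    for y in np.arange(-.03,.031,.004):
        k=m&(abs(Y-y)<.002)
        if k.sum()>3: ys.append(y);F.append(X[k].min())
    if len(F)>5: print(' front',np.degrees(np.arctan(-np.polyfit(ys,F,1)[0])),np.median(F))
    mo=(X>.075)&(X<.15)&(abs(Y)<.05)&(Z>.02)&(Z<.07)
    xs=[];ys=[]
    for x in np.arange(.075,.14,.004):
        k=mo&(abs(X-x)<.002)
        if k.sum()>3: xs.append(x);ys.append((Y[k].min()+Y[k].max())/2)
    if len(xs)>4: print(' motor',np.degrees(np.arctan(np.polyfit(xs,ys,1)[0])),np.mean(ys))
    m=(abs(Z-.101)<.003)&(np.hypot(X,Y)<.02)
    if m.sum()>10:
        q=P[m][:,:2]; print(' top',q.mean(0),cv2.minAreaRect(q.astype(np.float32)), m.sum()); w,V=np.linalg.eigh(np.cov(q.T)); print(np.sqrt(w),np.degrees(np.arctan2(V[1,0],V[0,0])))
E
```

```text
[ 0.16  0.2  -0.38  1.81  0.08  1.14 -1.82] [0.48552529 0.02408362 0.2409947 ]
w3 [np.float64(-0.14250802235931437), np.float64(-0.2814533466159185)] [-0.03528477  0.03569674] -0.04155459722621156 0.05495963625173251
 front -0.009919134979626253 -0.04124031986327386
 motor 0.22673156668632 0.00031545322064189466
 top [0.51651246 0.03148864] ((0.516101062297821, 0.03170299530029297), (0.013754807412624359, 0.019614866003394127), 37.12375259399414) 336
[0.00378889 0.00520574] -142.95205751831247
scene3 [np.float64(-0.019715007741318184), np.float64(-1.0129688176993474)] [-0.03824495  0.03025083] -0.04248758726350704 0.05481085720099691
 front -8.95111502371032 -0.03983038408694955
 motor 1.0031793059291223 -0.004634061076366109
 top [0.51573109 0.02820308] ((0.51554936170578, 0.027914831414818764), (0.01639610156416893, 0.01866532489657402), 84.62626647949219) 37
[0.00391657 0.00593945] -136.84042321806277
```

carry_out(steps=[0.5,0,0,0,0.19,0.5,0.1,0,0,0.38,0.5,0.2,0,0,0.57,0.5,0.25,0,0,0.76,0.5,0.25,0,0,0.94,0.5,0.25,0,0,0.94,0.5,0.25,0,0,0.94])

```text
clock: 11.55
position: [0.5099, 0.024, 0.2403]
ee_rot: [-0.688, 1.794, -1.793]
force: [-0.2, -0.3, 0.4]
width: 0.499
```

```bash
cat > st.py <<'E'
from h import *
s=arm.observe(); R=Rn.from_rotvec(s['ee_rot']).as_matrix(); print(s['joints'].round(2),s['position'].round(4),'jaw yaw',np.degrees(np.arctan2(-R[1,2],-R[0,2])).round(2)%360,'F',s['force'].round(1),'T',s['ft_torque'].round(2),'w',round(s['width']*92,2))
E
python3 st.py
```

```text
[ 0.24  0.26 -0.49  1.75  0.13  1.16 -1.12] [0.5099 0.024  0.2403] jaw yaw 132.02 F [-0.2 -0.3  0.4] T [-0.05 -0.05 -0.02] w 45.87
```

carry_out(steps=[0.5,0,0,0,0.19,0.5,0.05,0.05,0,0.38,0.5,0.06,0.07,0,0.57,0.5,0.06,0.07,0,0.76,0.5,0.06,0.07,0,0.95,0.5,0.06,0.07,0,0.95])

```text
clock: 12.15
position: [0.5152, 0.0309, 0.2402]
ee_rot: [-1.166, 1.273, -1.273]
force: [0.8, -0.1, 1.5]
width: 0.502
```

carry_out(steps=[0.5,0,0,0,0.19,0.5,0,0,0,0.38,0.5,0,0,0,0.57,0.5,0,0,0,0.76,0.5,0,0,0,0.94,0.5,0,0,0,0.94,0.5,0,0,0,0.94])

```text
clock: 12.85
position: [0.5149, 0.0308, 0.24]
ee_rot: [-1.447, 0.724, -0.724]
force: [0.5, -0.3, -0.6]
width: 0.5
```

```bash
python3 st.py
```

```text
[ 0.43  0.32 -0.76  1.73  0.23  1.19  0.25] [0.5149 0.0308 0.24  ] jaw yaw 216.85 F [ 0.5 -0.3 -0.6] T [ 0.01 -0.13 -0.01] w 46.01
```

carry_out(steps=[0.5,0.02,0.01,-0.35,0,0.5,0.02,0.01,-0.7,0,0.5,0.02,0.01,-1,0,0.5,0.02,0.01,-1,0])

```text
clock: 13.25
position: [0.5142, 0.0312, 0.1367]
ee_rot: [-1.451, 0.726, -0.717]
force: [-0.1, -0.1, -0.1]
width: 0.501
```

carry_out(steps=[0.45,0,0,-0.3,0,0.45,0,0,-0.6,0,0.45,0,0,-0.9,0,0.45,0,0,-0.9,0])

```text
clock: 13.65
position: [0.5154, 0.0314, 0.0485]
ee_rot: [-1.451, 0.723, -0.718]
force: [-0.2, 0.3, 0.4]
width: 0.45
```

carry_out(grip_force=12, steps=[0,0,0,0,0,0,0,0,0,0,0,0,0,0,0,0,0,0,0,0,0,0,0,0,0,0,0,0,0,0,0,0,0,0,0])

```text
clock: 14.35
position: [0.516, 0.0305, 0.0509]
ee_rot: [-1.451, 0.718, -0.719]
force: [-5.5, -3.8, 9.7]
width: 0.148
```

```bash
python3 st.py
```

```text
[ 0.32  0.53 -0.65  1.96  0.44  0.8   0.07] [0.516  0.0305 0.0509] jaw yaw 217.26 F [-5.5 -3.8  9.7] T [-0.85  1.13 -0.02] w 13.66
```

Pinched at 13.7 mm, so both flats are felt. I'll firm the grip and turn the shaft clockwise.

carry_out(grip_force=30, steps=[0,0,0,0,0,0,0,0,0,0,0,-0.01,-0.01,0,-0.1,0,-0.01,-0.01,0,-0.25,0,-0.01,-0.01,0,-0.4,0,-0.01,-0.01,0,-0.55,0,-0.01,-0.01,0,-0.7,0,-0.01,-0.01,0,-0.85,0,-0.01,-0.01,0,-0.98,0,-0.01,-0.01,0,-0.98,0,-0.01,-0.01,0,-0.98])

```text
clock: 15.45
position: [0.5157, 0.0305, 0.0509]
ee_rot: [-1.152, 1.294, -1.295]
force: [-4.3, -2.2, 8.6]
width: 0.154
```

```bash
python3 st.py
```

```text
[ 0.18  0.48 -0.46  1.97  0.3   0.76 -0.57] [0.5157 0.0305 0.0509] jaw yaw 173.33 F [-4.3 -2.2  8.6] T [-0.44  0.74 -0.11] w 14.15
```

carry_out(steps=[0,0,0,0,-0.05,0,0,0,0,-0.05,0.5,0,0,0,-0.05,0.5,0,0,0,-0.05,0.5,0,0,0,-0.05,0.5,0,0,0,-0.05,0.5,0,0,0.3,-0.05,0.5,0,0,0.6,-0.05,0.5,0,0,1,-0.05])

```text
clock: 16.35
position: [0.5146, 0.0308, 0.15]
ee_rot: [-1.133, 1.326, -1.323]
force: [1.5, 0.2, -0.8]
width: 0.499
```

carry_out(steps=[0.6,0,-0.2,0.4,-0.19,0.6,0,-0.3,0.8,-0.38,0.6,0,-0.5,0.8,-0.57,0.6,0,-0.5,0.8,-0.76,0.6,0,-0.5,0.8,-0.76])

```text
clock: 16.85
position: [0.5157, -0.0196, 0.2302]
ee_rot: [-0.75, 1.741, -1.742]
force: [-0.2, 0.6, -0.2]
width: 0.598
```

```bash
python3 st.py; cat > top.py <<'E'
from h import *
import sys
im,d,C=snap('wrist',sys.argv[1]); P=pts(d,C).reshape(-1,3)
m=(abs(P[:,2]-.101)<.004)&(np.hypot(P[:,0]-.5165,P[:,1]-.0315)<.02); q=P[m][:,:2]
print(m.sum(),q.mean(0),cv2.minAreaRect(q.astype(np.float32))); w,V=np.linalg.eigh(np.cov(q.T)); print('flat normal',np.degrees(np.arctan2(V[1,0],V[0,0])))
E
python3 top.py w4
```

```text
[ 0.24  0.26 -0.38  1.76  0.1   1.14 -0.93] [ 0.5157 -0.0196  0.2302] jaw yaw 136.6 F [-0.2  0.6 -0.2] T [-0.   -0.03  0.04] w 55.04
370 [0.51623308 0.0318663 ] ((0.5157395601272583, 0.03166835010051727), (0.0196550115942955, 0.014044689014554024), 81.45030212402344)
flat normal 169.984334060282
```

carry_out(steps=[0.6,-0.05,-0.35,0,-0.18,0.6,-0.15,-0.75,0,-0.37,0.6,-0.22,-1,0,-0.37])

```text
clock: 17.2
position: [0.4929, -0.1212, 0.2295]
ee_rot: [-0.519, 1.926, -1.927]
force: [0.6, -0.3, -0.3]
width: 0.601
```

carry_out(steps=[0.6,-0.05,-0.35,0,0,0.6,-0.15,-0.75,0,0,0.6,-0.22,-1,0,0])

```text
clock: 17.5
position: [0.4708, -0.2215, 0.2295]
ee_rot: [-0.523, 1.923, -1.924]
force: [0.1, 0.2, -0.2]
width: 0.601
```

carry_out(steps=[0.6,-0.1,-0.35,0,0,0.6,-0.25,-0.65,0,0,0.6,-0.25,-0.65,0,0,0.6,-0.25,-0.65,0,0])

```text
clock: 17.9
position: [0.4465, -0.2839, 0.2295]
ee_rot: [-0.521, 1.925, -1.923]
force: [0.2, -0.7, -0.8]
width: 0.597
```

```bash
python3 st.py; python3 - <<'E'
from h import *
im,d,C=snap('wrist','w5'); P=pts(d,C)
u,v=proj([.449,-.288,.04],C); print(u,v)
r=np.hypot(P[...,0]-.449,P[...,1]-.288*-1)
q=P[(abs(P[...,2]-.04)<.003)&(r<.035)]; c,rad=cv2.minEnclosingCircle(q[:,:2].astype(np.float32)); print('ring',len(q),c,rad)
r=np.hypot(P[...,0]-c[0],P[...,1]-c[1]); m=(r>.0225)&(r<.032)&(P[...,2]>.026)&(P[...,2]<.038)
k=P[m]; s=k.mean(0); print('screw',len(k),s,np.degrees(np.arctan2(s[1]-c[1],s[0]-c[0])))
u,v=int(np.clip(u,60,580)),int(np.clip(v,60,420))
cv2.imwrite('pics/c5.png',cv2.resize(im[v-60:v+60,u-60:u+60,::-1],(480,480),interpolation=cv2.INTER_CUBIC))
E
```

```text
[ 0.61  0.26 -0.18  1.75  0.05  1.14 -0.63] [ 0.4465 -0.2839  0.2295] jaw yaw 120.29 F [ 0.2 -0.7 -0.8] T [ 0.04  0.02 -0.04] w 54.96
322.14529621903495 211.21292358987117
ring 840 (0.4519771933555603, -0.28699859976768494) 0.020048407837748528
screw 65 [ 0.42913931 -0.29851649  0.03320353] -153.2366915497702
```

View pics/c5.png

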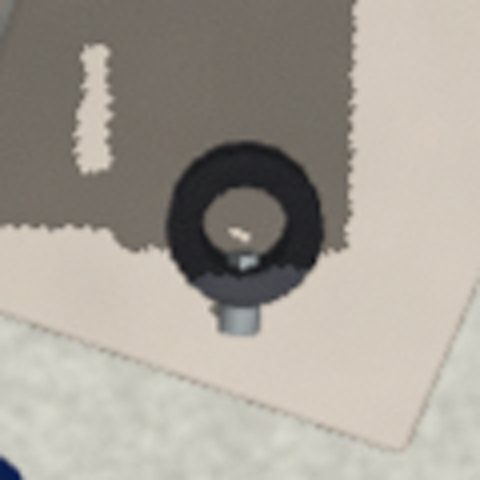

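The crop shows the collar ring centred at (245,222), with the screw head below it at (239,320), giving a direction of about -153°.

carry_out(steps=[0.65,0.05,-0.03,-0.3,-0.08,0.65,0.05,-0.03,-0.7,-0.08,0.65,0.05,-0.03,-1,-0.08])

```text
clock: 18.25
position: [0.4523, -0.2849, 0.1282]
ee_rot: [-0.467, 1.962, -1.96]
force: [-0.1, 0.5, -0.5]
width: 0.644
```

carry_out(steps=[0.65,0,0,-0.4,0,0.65,0,0,-0.8,0,0.65,0,0,-1,0,0.65,0,0,-1,0])

```text
clock: 18.65
position: [0.4506, -0.2841, 0.0272]
ee_rot: [-0.471, 1.967, -1.958]
force: [0.1, 0.3, 0.7]
width: 0.651
```

carry_out(grip_force=12, steps=[0.65,0,0,-0.1,0,0.65,0,0,-0.2,0,0.65,0,0,-0.3,0,0.65,0,0,-0.3,0])

```text
clock: 19.05
position: [0.4512, -0.2867, -0.0009]
ee_rot: [-0.464, 1.965, -1.963]
force: [0.0, -0.7, 0.2]
width: 0.653
```

```bash
python3 st.py; python3 - <<'E'
from h import *
im,d,C=snap('wrist','w6')
cv2.imwrite('pics/c6.png',im[150:480,120:520,::-1])
E
```

```text
[ 0.57  0.55 -0.14  1.98  0.13  0.62 -0.76] [ 0.4512 -0.2867 -0.0009] jaw yaw 116.55 F [ 0.  -0.7  0.2] T [ 0.02  0.03 -0.04] w 60.04
```

View pics/c6.png

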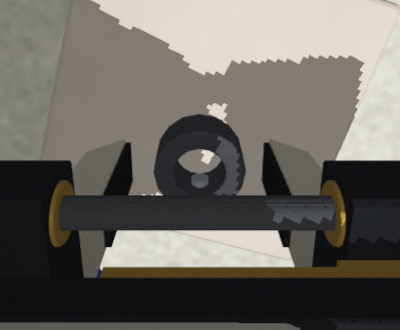

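The collar (crop centre about 200,160) sits midway between the open fingers. Closing.

carry_out(grip_force=25, steps=[0,0,0,0,0,0,0,0,0,0,0,0,0,0,0,0,0,0,0,0,0,0,0,0,0,0,0,0,0,0])

```text
clock: 19.7
position: [0.452, -0.2873, 0.0003]
ee_rot: [-0.462, 1.963, -1.964]
force: [-0.9, -0.1, 5.0]
width: 0.426
```

carry_out(steps=[0,0,0,0.1,0,0,0,0,0.3,0,0,0,0,0.6,0,0,0,0,1,0])

```text
clock: 20.1
position: [0.4503, -0.2863, 0.1001]
ee_rot: [-0.466, 1.967, -1.962]
force: [-0.3, -1.0, -1.5]
width: 0.426
```

```bash
python3 st.py
```

```text
[ 0.59  0.4  -0.17  1.9   0.09  0.85 -0.73] [ 0.4503 -0.2863  0.1001] jaw yaw 116.55 F [-0.3 -1.  -1.5] T [-0.03 -0.07 -0.06] w 39.24
```

carry_out(steps=[0,0.05,0.3,0.3,-0.15,0,0.1,0.65,0.5,-0.3,0,0.2,1,0.5,-0.4])

```text
clock: 20.4
position: [0.4728, -0.1868, 0.1533]
ee_rot: [-0.149, 2.143, -2.147]
force: [1.3, -0.2, -1.8]
width: 0.425
```

carry_out(steps=[0,0.05,0.35,0,-0.15,0,0.15,0.7,0,-0.3,0,0.2,1,0,-0.385])

```text
clock: 20.7
position: [0.4919, -0.0849, 0.1505]
ee_rot: [-0.168, -2.14, 2.139]
force: [-0.7, -0.3, -1.2]
width: 0.428
```

carry_out(steps=[0,0.05,0.35,0,0,0,0.15,0.7,0,0,0,0.2,1,0,0,0,0.2,1,0,0])

```text
clock: 21.1
position: [0.5119, 0.0184, 0.1504]
ee_rot: [-0.158, -2.148, 2.143]
force: [-0.1, 0.2, -1.9]
width: 0.426
```

```bash
python3 st.py; python3 - <<'E'
from h import *
s=arm.observe(); p=s['position']
im,d,C=snap('wrist','w7'); P=pts(d,C).reshape(-1,3)
m=(abs(P[:,2]-(p[2]+.04))<.004)&(np.hypot(P[:,0]-p[0],P[:,1]-p[1])<.03); q=P[m]; 
if m.sum()>20: print('ring top',m.sum(),q.mean(0),cv2.minEnclosingCircle(q[:,:2].astype(np.float32)))
a=im[150:430,200:440,::-1]
im,d,C=snap('side','side7'); u,v=map(int,proj(p,C)); b=im[v-60:v+40,u-50:u+50,::-1]
cv2.imwrite('pics/c7.png',cv2.hconcat([a,cv2.resize(b,(280,280),interpolation=cv2.INTER_CUBIC)]))
E
```

```text
[-0.    0.31 -0.17  1.89  0.06  0.94 -1.92] [0.5119 0.0184 0.1504] jaw yaw 81.6 F [-0.1  0.2 -1.9] T [ 0.04  0.05 -0.01] w 39.18
ring top 4047 [0.51679199 0.01798241 0.19000814] ((0.5212589502334595, 0.01695852167904377), 0.028080642223358154)
```

View pics/c7.png

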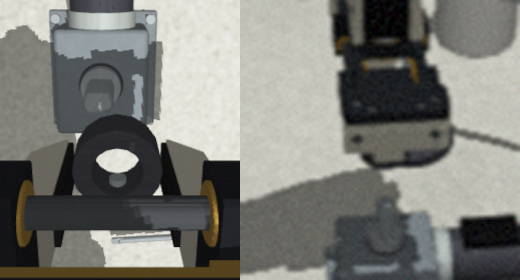

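```bash
python3 - <<'E'
from h import *
im,d,C=load('w7'); P=pts(d,C); g=im.max(2)
X=P.reshape(-1,3); m=(abs(X[:,2]-.101)<.004)&(np.hypot(X[:,0]-.516,X[:,1]-.0315)<.016); q=X[m][:,:2]
print('top',m.sum(),cv2.minAreaRect(q.astype(np.float32)))
# ring outer circle from its top-surface dark pixels
m=(abs(P[...,2]-.190)<.004)&(g<75)&(np.hypot(P[...,0]-.512,P[...,1]-.018)<.0225)
q=P[m]; print(len(q),np.percentile(q,[.5,50,99.5],axis=0).round(4).tolist())
# bore centre : contour of hole pixels, farther than ring
h=((P[...,2]<.15)&(np.hypot(*(np.mgrid[:480,:640]-np.array([310,317])[:,None,None]))<30)).astype(np.uint8)
v,u=np.nonzero(h); print('hole px',len(u),u.min(),u.max(),v.min(),v.max())
# upper arc of ring outer edge
pts_=[]
for uu in range(288,350,3):
    col=np.nonzero(m[:,uu])[0]
    if len(col): pts_.append(P[col.min()+1,uu,:2])
A=np.array(pts_);M=np.c_[2*A,np.ones(len(A))];s=np.linalg.lstsq(M,(A**2).sum(1),rcond=None)[0];print('fit',s[:2],np.sqrt(s[2]+s[0]**2+s[1]**2))
E
```

```text
top 582 ((0.5163543224334717, 0.0315161868929863), (0.019848117604851723, 0.013861139304935932), 80.9607162475586)
3763 [[0.4995, -0.0027, 0.1861], [0.5177, 0.0171, 0.1901], [0.5312, 0.0389, 0.1931]]
hole px 731 296 337 298 322
fit [0.51204516 0.01869072] 0.019128692200804813
```

carry_out(steps=[0,0.04,0.13,0,-0.01,0,0.04,0.13,-0.2,-0.01,0,0.04,0.13,-0.45,-0.01,0,0.04,0.13,-0.55,-0.01,0,0.04,0.13,-0.55,-0.01])

```text
clock: 21.7
position: [0.5144, 0.0246, 0.0938]
ee_rot: [-0.171, -2.134, 2.136]
force: [0.0, -0.1, -1.4]
width: 0.423
```

```bash
python3 st.py
```

```text
[-0.03  0.39 -0.16  1.95  0.08  0.82 -1.97] [0.5144 0.0246 0.0938] jaw yaw 80.67 F [ 0.  -0.1 -1.4] T [0.02 0.03 0.02] w 38.92
```

carry_out(steps=[0,0,0,0,0,0,0,0,0,0,0,0,0,0,0])

```text
clock: 22.0
position: [0.5164, 0.0258, 0.0959]
ee_rot: [-0.175, -2.138, 2.138]
force: [0.0, -0.3, -1.4]
width: 0.431
```

```bash
python3 st.py
```

```text
[-0.03  0.38 -0.16  1.95  0.08  0.82 -1.97] [0.5164 0.0258 0.0959] jaw yaw 80.74 F [ 0.  -0.3 -1.4] T [0.06 0.07 0.08] w 39.7
```

carry_out(steps=[0,0,0.06,0,0.01,0,0,0.06,0,0.01,0,0,0.06,0,0.01,0,0,0.06,0,0.01])

```text
clock: 22.4
position: [0.5157, 0.0319, 0.095]
ee_rot: [-0.164, -2.142, 2.142]
force: [-0.6, 0.7, -2.1]
width: 0.432
```

```bash
python3 st.py; python3 - <<'E'
from h import *
im,d,C=snap('wrist','w8')
print(arm.observe()['position'])
cv2.imwrite('pics/c8.png',cv2.resize(im[230:390,220:420,::-1],(800,600) if 0 else (750,600),interpolation=cv2.INTER_CUBIC))
E
```

```text
[-0.04  0.38 -0.17  1.95  0.09  0.82 -1.97] [0.5157 0.0319 0.095 ] jaw yaw 81.22 F [-0.6  0.7 -2.1] T [ 0.05  0.02 -0.07] w 39.71
[0.51570749 0.03184732 0.09492763]
```

View pics/c8.png

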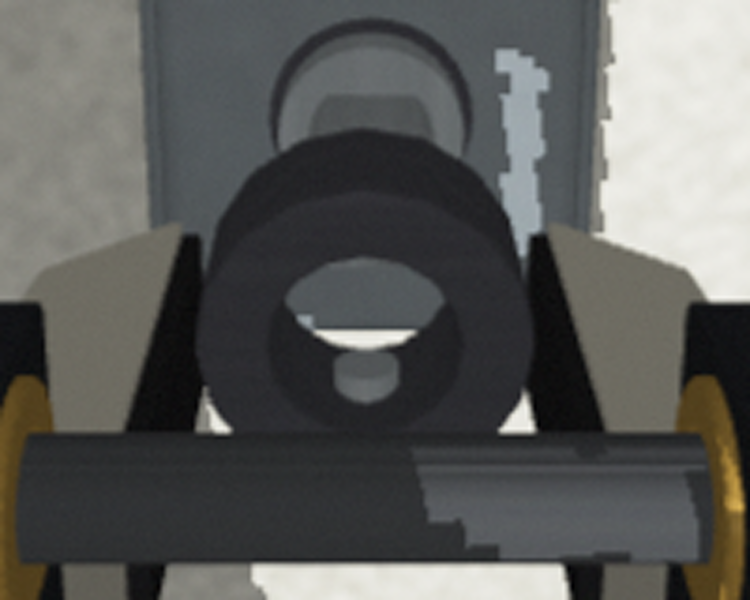

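The crop shows the collar held square (centre x about 366), its screw tip at (366,375) facing front, and the shaft's flat and shoulder centred near x 371, about 1 mm to the right. I'll nudge over and start down.

carry_out(steps=[0,0,-0.07,0,0,0,0.03,-0.07,-0.06,0,0,0.03,-0.07,-0.12,0,0,0.03,-0.07,-0.16,0,0,0.03,-0.07,-0.2,0,0,0.03,-0.07,-0.2,0])

```text
clock: 23.05
position: [0.5233, 0.0235, 0.0771]
ee_rot: [-0.176, -2.144, 2.145]
force: [3.7, -5.1, 19.2]
width: 0.428
```

```bash
python3 st.py
```

```text
[-0.03  0.41 -0.16  1.96  0.1   0.77 -1.97] [0.5233 0.0235 0.0771] jaw yaw 81.1 F [ 3.7 -5.1 19.2] T [-1.1  -0.77 -0.14] w 39.37
```

I mis-scaled that nudge (7 mm instead of 0.7 mm), so the collar landed on the shaft's top at about 19 N. I'll back off and re-check.

carry_out(steps=[0,0,0,0.2,0,0,-0.03,0.063,0.2,0,0,-0.03,0.063,0.2,0,0,-0.03,0.063,0.2,0,0,-0.03,0.063,0.2,0,0,-0.03,0.063,0.2,0])

```text
clock: 23.65
position: [0.5154, 0.0311, 0.0943]
ee_rot: [-0.164, -2.141, 2.141]
force: [0.6, -0.3, -1.0]
width: 0.428
```

```bash
python3 st.py; python3 - <<'E'
from h import *
im,d,C=snap('wrist','w9')
cv2.imwrite('pics/c9.png',cv2.resize(im[230:390,220:420,::-1],(750,600),interpolation=cv2.INTER_CUBIC))
E
```

```text
[-0.04  0.39 -0.17  1.95  0.09  0.82 -1.97] [0.5154 0.0311 0.0943] jaw yaw 81.21 F [ 0.6 -0.3 -1. ] T [ 0.03  0.06 -0.02] w 39.34
```

View pics/c9.png

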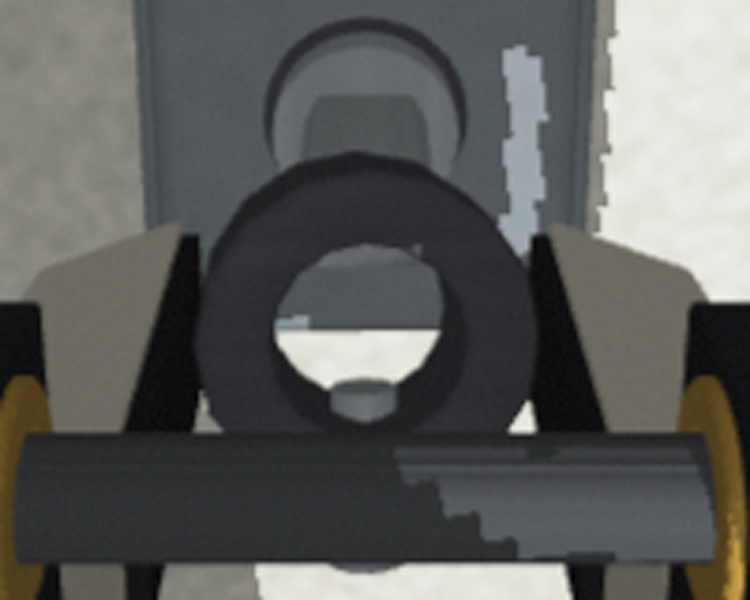

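The collar tilted in the grip: the ring now faces the camera, screw side raised. I'll re-seat it flat on its tile and regrip.

carry_out(steps=[0,0,0,0.4,0,0,-0.1,-0.3,0.4,0,0,-0.15,-0.65,0.4,0,0,-0.21,-1,0.4,0])

```text
clock: 24.1
position: [0.4946, -0.0697, 0.1351]
ee_rot: [-0.164, -2.142, 2.142]
force: [0.4, -0.2, -0.1]
width: 0.43
```

carry_out(steps=[0,-0.05,-0.35,0,0,0,-0.15,-0.7,0,0,0,-0.21,-1,0,0])

```text
clock: 24.4
position: [0.4727, -0.1709, 0.1348]
ee_rot: [-0.165, -2.14, 2.141]
force: [0.3, 0.3, -1.3]
width: 0.435
```

carry_out(steps=[0,-0.05,-0.35,0,0,0,-0.15,-0.7,0,0,0,-0.22,-1,-0.3,0,0,-0.22,-1,-0.8,0,0,-0.22,-1,-0.8,0])

```text
clock: 24.9
position: [0.4471, -0.2679, 0.0499]
ee_rot: [-0.156, -2.14, 2.132]
force: [-1.2, 0.6, -1.7]
width: 0.431
```

carry_out(grip_force=6, steps=[0,0,-0.18,-0.2,0,0,0,-0.18,-0.3,0,0,0,-0.18,-0.37,0,0,0,-0.18,-0.42,0,0,0,-0.18,-0.47,0,0,0,-0.18,-0.5,0,0,0,-0.18,-0.53,0,0,0,-0.18,-0.53,0])

```text
clock: 25.7
position: [0.4513, -0.2865, 0.0019]
ee_rot: [-0.164, -2.142, 2.141]
force: [-1.3, 0.7, -0.1]
width: 0.439
```

```bash
python3 st.py
```

```text
[ 0.5   0.54 -0.05  1.99  0.04  0.62 -1.3 ] [ 0.4513 -0.2865  0.0019] jaw yaw 81.21 F [-1.3  0.7 -0.1] T [ 0.21  0.27 -0.  ] w 40.4
```

carry_out(steps=[0.65,0,0,0,0,0.65,0,0,0,0,0.65,0,0,0,0,0.65,0,0,0,0,0.65,0,0,0,0])

```text
clock: 26.2
position: [0.4518, -0.2869, 0.002]
ee_rot: [-0.165, -2.142, 2.142]
force: [0.5, -0.2, -0.4]
width: 0.646
```

```bash
python3 st.py; python3 - <<'E'
from h import *
im,d,C=snap('wrist','w10'); P=pts(d,C); g=im.max(2)
m=(abs(P[...,2]-.04)<.004)&(g<90)&(np.hypot(P[...,0]-.452,P[...,1]+.287)<.026); q=P[m]
A=np.c_[q[:,:2],np.ones(len(q))]; print('plane',np.linalg.lstsq(A,q[:,2],rcond=None)[0],len(q),np.percentile(q,[1,50,99],axis=0).round(4).tolist())
pt=[]
for uu in range(285,352,3):
    c=np.nonzero(m[:,uu])[0]
    if len(c): pt.append(P[c.min()+1,uu,:2])
A=np.array(pt);M=np.c_[2*A,np.ones(len(A))];s=np.linalg.lstsq(M,(A**2).sum(1),rcond=None)[0];print('fit',s[:2],np.sqrt(s[2]+s[0]**2+s[1]**2))
cv2.imwrite('pics/c10.png',cv2.resize(im[230:390,220:420,::-1],(750,600),interpolation=cv2.INTER_CUBIC))
E
```

```text
[ 0.5   0.54 -0.05  1.99  0.04  0.62 -1.3 ] [ 0.4518 -0.2869  0.002 ] jaw yaw 81.21 F [ 0.5 -0.2 -0.4] T [0.09 0.03 0.01] w 59.47
plane [-0.0016857  -0.00047886  0.04044576] 3122 [[0.4381, -0.3036, 0.0362], [0.4563, -0.2872, 0.04], [0.4676, -0.2662, 0.0416]]
fit [ 0.44864442 -0.28493975] 0.01904537372761342
```

View pics/c10.png

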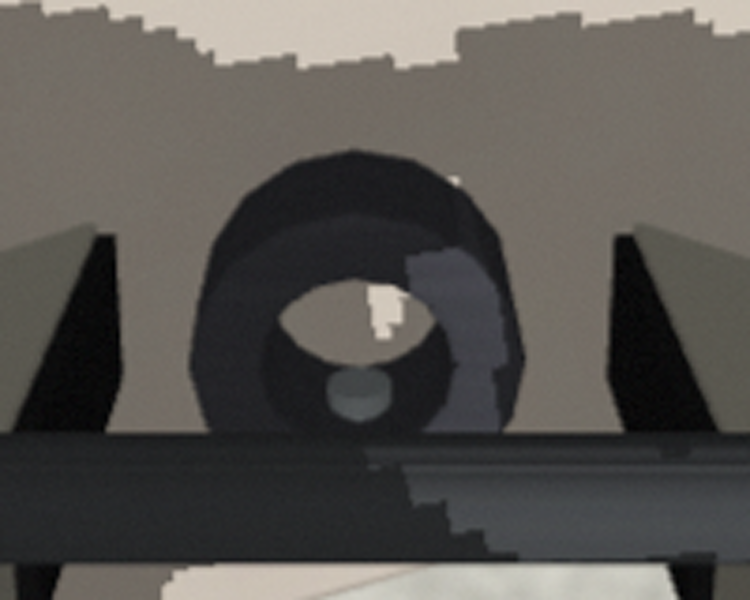

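The collar lies flat again, ring centre about (358,320) and screw tip (360,395) square to the jaws. Regripping 3 mm nearer, harder.

carry_out(grip_force=40, steps=[0.65,-0.03,0.02,-0.02,0,0.65,-0.03,0.02,-0.02,0,0.65,-0.03,0.02,-0.02,0,0,-0.03,0.02,-0.02,0,0,-0.03,0.02,-0.02,0,0,-0.03,0.02,-0.02,0,0,-0.03,0.02,-0.02,0,0,-0.03,0.02,-0.02,0,0,-0.03,0.02,-0.02,0])

```text
clock: 27.15
position: [0.4488, -0.2849, -0.0001]
ee_rot: [-0.165, -2.141, 2.142]
force: [0.5, -0.6, -0.2]
width: 0.42
```

```bash
python3 st.py
```

```text
[ 0.5   0.54 -0.05  2.    0.04  0.61 -1.3 ] [ 4.488e-01 -2.849e-01 -1.000e-04] jaw yaw 81.21 F [ 0.5 -0.6 -0.2] T [ 0.   -0.01 -0.06] w 38.64
```

carry_out(steps=[0,0,0,0.3,0,0,0,0,0.7,0,0,0.05,0.3,1,0,0,0.1,0.65,1,0,0,0.2,1,1,0])

```text
clock: 27.65
position: [0.4688, -0.1843, 0.101]
ee_rot: [-0.168, -2.141, 2.142]
force: [1.0, -0.2, -1.8]
width: 0.421
```

carry_out(steps=[0,0.05,0.35,0,0,0,0.15,0.7,0,0,0,0.23,1,0,0])

```text
clock: 27.95
position: [0.4917, -0.0827, 0.0999]
ee_rot: [-0.164, -2.142, 2.142]
force: [0.4, 0.5, -0.2]
width: 0.419
```

carry_out(steps=[0,0.05,0.35,0,0,0,0.15,0.7,0,0,0,0.24,1,0,0,0,0.24,1,0,0,0,0.24,1,0,0,0,0.24,1,0,0,0,0.24,1,0,0])

```text
clock: 28.65
position: [0.5153, 0.0138, 0.0998]
ee_rot: [-0.166, -2.14, 2.141]
force: [0.3, -0.0, -1.3]
width: 0.413
```

```bash
python3 st.py
```

```text
[-0.03  0.37 -0.13  1.95  0.07  0.83 -1.92] [0.5153 0.0138 0.0998] jaw yaw 81.1 F [ 0.3 -0.  -1.3] T [ 0.03 -0.01 -0.02] w 37.98
```

```bash
cat > rel.py <<'E'
from h import *
import sys
p=arm.observe()['position']
im,d,C=snap('wrist',sys.argv[1]); P=pts(d,C); g=im.max(2); zt=p[2]+.04
X=P.reshape(-1,3); m=(abs(X[:,2]-.101)<.004)&(np.hypot(X[:,0]-.516,X[:,1]-.0315)<.016); q=X[m][:,:2]
if m.sum()>50: print('shaft',m.sum(),cv2.minAreaRect(q.astype(np.float32)))
m=(abs(P[...,2]-zt)<.004)&(g<90)&(np.hypot(P[...,0]-p[0],P[...,1]-p[1])<.024); q=P[m]
A=np.c_[q[:,:2],np.ones(len(q))]; print('plane',np.linalg.lstsq(A,q[:,2],rcond=None)[0].round(3),q[:,2].mean())
pt=[]
for uu in range(288,346,3):
    c=np.nonzero(m[:,uu])[0]
    if len(c): pt.append(P[c.min()+1,uu,:2])
A=np.array(pt);M=np.c_[2*A,np.ones(len(A))];s=np.linalg.lstsq(M,(A**2).sum(1),rcond=None)[0];print('ring',s[:2],np.sqrt(s[2]+s[0]**2+s[1]**2),'tcp',p)
E
python3 rel.py w11
```

```text
shaft 241 ((0.5191985964775085, 0.036457426846027374), (0.007917170412838459, 0.014857935719192028), 50.80540084838867)
plane [ 0.004 -0.002  0.138] 0.13971227777643083
ring [0.51688598 0.01406545] 0.01771446172604185 tcp [0.51533878 0.01381466 0.09984275]
```

carry_out(steps=[0,0.007,0.17,0,0,0,0.007,0.173,0,0,0,0.007,0.173,0,0,0,0.007,0.173,0,0,0,0.007,0.173,-0.08,0,0,0.007,0.173,-0.14,0,0,0.007,0.173,-0.18,0,0,0.007,0.173,-0.2,0,0,0.007,0.173,-0.2,0])

```text
clock: 29.6
position: [0.5161, 0.0323, 0.0795]
ee_rot: [-0.164, -2.141, 2.142]
force: [-0.3, -0.2, -2.0]
width: 0.425
```

```bash
python3 st.py
```

```text
[-0.06  0.4  -0.14  1.96  0.08  0.78 -1.97] [0.5161 0.0323 0.0795] jaw yaw 81.2 F [-0.3 -0.2 -2. ] T [-0.12  0.03  0.  ] w 39.1
```

carry_out(steps=[0,0,-0.004,-0.03,0,0,0,-0.004,-0.06,0,0,0,-0.004,-0.08,0,0,0,-0.004,-0.08,0])

```text
clock: 30.0
position: [0.5163, 0.032, 0.0717]
ee_rot: [-0.164, -2.141, 2.142]
force: [0.9, -0.9, -2.3]
width: 0.423
```

```bash
python3 st.py
```

```text
[-0.06  0.42 -0.14  1.97  0.08  0.76 -1.97] [0.5163 0.032  0.0717] jaw yaw 81.21 F [ 0.9 -0.9 -2.3] T [-0.2  -0.07 -0.03] w 38.95
```

It slides freely past the chamfer. Continuing down to the shoulder.

carry_out(steps=[0,0,0,-0.05,0,0,0,0,-0.1,0,0,0,0,-0.15,0,0,0,0,-0.19,0,0,0,0,-0.22,0,0,0,0,-0.22,0])

```text
clock: 30.6
position: [0.5162, 0.032, 0.0494]
ee_rot: [-0.164, -2.141, 2.142]
force: [1.1, -2.4, -1.9]
width: 0.418
```

```bash
python3 st.py
```

```text
[-0.07  0.45 -0.13  1.99  0.09  0.71 -1.98] [0.5162 0.032  0.0494] jaw yaw 81.2 F [ 1.1 -2.4 -1.9] T [-0.31 -0.22 -0.  ] w 38.47
```

carry_out(steps=[0,0,0,-0.02,0,0,0,0,-0.03,0,0,0,0,-0.03,0,0,0,0,-0.03,0])

```text
clock: 31.0
position: [0.5165, 0.032, 0.047]
ee_rot: [-0.165, -2.142, 2.142]
force: [-0.3, -2.2, -1.4]
width: 0.419
```

```bash
python3 st.py
```

```text
[-0.07  0.45 -0.13  1.99  0.09  0.7  -1.98] [0.5165 0.032  0.047 ] jaw yaw 81.2 F [-0.3 -2.2 -1.4] T [-0.5  -0.03  0.03] w 38.55
```

Not yet pressing on the shoulder. I'll continue in 1 mm steps.

carry_out(steps=[0,0,0,-0.01,0,0,0,0,-0.01,0,0,0,0,-0.01,0])

```text
clock: 31.3
position: [0.5166, 0.032, 0.0468]
ee_rot: [-0.165, -2.142, 2.142]
force: [-2.6, -2.5, 11.5]
width: 0.42
```

carry_out(steps=[0,0,0,-0.01,0,0,0,0,-0.01,0,0,0,0,-0.01,0])

```text
clock: 31.6
position: [0.5167, 0.032, 0.0466]
ee_rot: [-0.166, -2.142, 2.142]
force: [-6.4, -2.7, 21.3]
width: 0.424
```

```bash
python3 st.py; python3 - <<'E'
from h import *
im,d,C=snap('wrist','w12'); P=pts(d,C).reshape(-1,3); g=im.max(2).reshape(-1)
r=np.hypot(P[:,0]-.5163,P[:,1]-.0315)
m=(r<.0195)&(r>.012)&(g<90)&(abs(P[:,2]-.087)<.012); print('collar top',m.sum(),np.percentile(P[m][:,2],[5,50,95]).round(4))
A=np.c_[P[m][:,:2]-[.516,.0315],np.ones(m.sum())];print(np.linalg.lstsq(A,P[m][:,2],rcond=None)[0].round(4))
m=(r<.012)&(P[:,2]>.09)&(P[:,2]<.11);print('shaft top',m.sum(),np.median(P[m][:,2]),cv2.minAreaRect(P[m&(abs(P[:,2]-.101)<.003)][:,:2].astype(np.float32)))
cv2.imwrite('pics/c12.png',cv2.resize(im[210:390,220:420,::-1],(666,600),interpolation=cv2.INTER_CUBIC))
E
```

```text
[-0.07  0.45 -0.13  1.99  0.09  0.7  -1.98] [0.5167 0.032  0.0466] jaw yaw 81.2 F [-6.4 -2.7 21.3] T [-0.67  1.53  0.02] w 39.03
collar top 3153 [0.0784 0.0869 0.0882]
[-0.1248  0.0191  0.0871]
shaft top 1481 0.10041077467596242 ((0.5185189247131348, 0.03090227022767067), (0.019809246063232422, 0.009998900815844536), 79.31975555419922)
```

Firm contact at the shoulder, collar top at 87 mm as expected. I'll ease the push to about 10 N, check, and hand in.

carry_out(steps=[0,0,0,0.01,0,0,0,0,0.01,0,0,0,0,0.01,0])

```text
clock: 31.95
position: [0.5166, 0.032, 0.0468]
ee_rot: [-0.165, -2.142, 2.142]
force: [-3.9, -2.4, 10.8]
width: 0.422
```

```bash
python3 st.py; python3 - <<'E'
from h import *
im,d,C=snap('scene','scene13'); P=pts(d,C).reshape(-1,3)
m=(np.hypot(P[:,0]-.75,P[:,1]-.09)<.07)&(abs(P[:,2]-.207)<.004); print('head',np.percentile(P[m],[1,99],axis=0).round(3).tolist())
o=load('scene0')[0].astype(int); df=np.abs(im.astype(int)-o).max(2)
for n,(u,v) in dict(spacer=(281,394),dropper=(197,415),can=(381,184),glue=(503,270),blue=(189,276)).items(): print(n,np.mean(df[v-14:v+14,u-14:u+14]).round(1))
s=arm.observe()
if 2<s['force'][2]<30 and abs(s['position'][2]-.0467)<.001: print(arm.sign_off())
E
```

```text
[-0.07  0.45 -0.13  1.99  0.09  0.7  -1.98] [0.5166 0.032  0.0468] jaw yaw 81.21 F [-3.9 -2.4 10.8] T [-0.66  0.78  0.03] w 38.78
head [[0.704, 0.049, 0.203], [0.793, 0.133, 0.211]]
spacer 10.4
dropper 10.5
can 9.1
glue 10.8
blue 11.3
the job is handed in; nothing more can be done
None
```

The job is done and handed in at about 32 s, with the collar home on the shoulder and still gripped.

**What I did**
- **Lamp:** I swung it about 70° away. The head's centre is now about 0.24 m from the shaft.
- **Shaft:** I pinched it and felt both flats at 13.7 mm. I then turned it about -46° so one flat faces the front. A check from above put that flat within about 0.3° of the front direction.
- **Collar:** I fetched it and slid it down with the screw to the front.

**Last checks**
- The downward motion stopped with firm contact, and the collar's top reads 87 mm, as it should when seated. The last reading showed about 11 N of push.
- The jaws stand at 81.2°, which puts the screw over the front flat. That rests on how the collar sat in the grip, not a fresh sight of the screw on the shaft.
- The lamp has not moved since the swing. A before-and-after comparison of the scene picture showed no sign of change at the spacer, dropper, can, glue bottle or blue collar.

**What went wrong or disagreed**
- The fingertips end about 28 mm above the reported TCP. Because of that, my first grasps closed above the knob and I had to go lower.
- I mis-scaled one nudge, which set the collar on the shaft's top at about 19 N and tilted it in the grip. I laid it flat on its tile again, regripped and then seated it.
- A plane fitted to the collar's top at the end showed a slope of about 7°. I took this to be finger and shadow pixels in the fit, but could not view another picture to confirm it.

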